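Unclip the extractor's dust cover and seat its conical filter

TASK

Get the small bench fume extractor ready for use: squeeze the two snap tabs of its dust cover together to release it, lift the cover off and set it down, not dropped, in the free part of the steel tray, tabs up. Then seat the conical filter squarely in the open inlet, pushing it fully home until its flange is flush on the collar before you let go. Leave the straight canister, the jar, the bottle and the staining dish where they stand.

Things in the scene. Friction and masses are not known exactly. Their poses are not given: they have to be found in the camera images.
- extractor: Bench fume extractor, fixed to the bench: light-grey console case (all sizes in mm) 260 deep (x), 240 wide (y), 175 high, its front low on one side (to the right seen from the robot) and sloping up from there at 30 degrees from level, with the round filter inlet in the middle of the slope. Origin: centre of the underside; x from its low edge towards its high back, z up.
- inlet_mouth (a point): Centre of the mouth of the inlet collar (outer diameter 92, standing 14 proud of the slope), 132 above the bench. z points straight out of the inlet, 30 degrees from vertical, leaning to the low edge; x up the slope, y level along the case's width. The rim is a lip 5 thick of bore 64; under it a groove 8 high takes the cover's hooks.
- inlet_seat (a point): Point on the inlet's axis 13 below the mouth, same axes: filter_mid lies here when the filter is fully home. From 13 deep the bore is a tapered seat, diameter 57 narrowing to 41 at 54 deep: 1.7 to spare all round the seated filter.
- cover_mid (a point): Centre of the clip-on dust cover, on the inlet at the start: grey disc, diameter 80, 5 thick, lying on the collar; two tabs stand 20 above it, feet and hooks reach 11 below it. Point on its axis, 2 above the disc's top, 18 above its feet, 7 outside the mouth. z out of the inlet, tabs at +y and -y. 85 g. Locked until both tabs are squeezed; then lifts straight off along z (hooks clear after 11).
- tab_left (a joint): Inward travel of the tab at the cover's +y side: 0 sprung out (hook caught under the lip), 0.0065 at its stop; the hook lets go at about 0.005. Spring 5 N at rest, 11 N at the stop.
- tab_right (a joint): The same for the tab at the cover's -y side.
- tab_left_grip (a point): Centre of the outer face of the +y tab's upright finger plate: 24 wide (along the cover's x), 20 high from the disc's top, 5 thick. The face is 22 from the cover's axis: 44 over both tabs at rest, 31 when squeezed to the stops.
- tab_right_grip (a point): The same for the -y tab.
- filter_mid (a point): Centre of the loose conical filter, upright on its narrow foot on the bench: pale pleated cone, diameter 38 at the foot, 59 at the top, 52 high; on it a flange, diameter 74, 4 thick, and across that a grip bar 56 long (x), 12 thick (y), 22 high. Point on the axis 39 above the foot, 39 below the bar's top; z up. 100 g. Goes in foot first, any rotation; home, the flange lies on the collar.
- tray_floor (a point): Shallow rectangular steel tray, fixed on the bench: 300 long (x), 160 wide (y), 20 high, walls and floor 3 thick. Point: centre of the floor's upper face; z up.
- jar_mid (a point): Centre of the lidded glass jar (diameter 52, 62 high, 120 g) standing somewhere in the tray; leave it.
- canister_mid (a point): Centre of the straight-sided gas canister, which does not fit the inlet: cylinder of diameter 76 with a flange of diameter 84 and the same grip bar, 82 high in all, standing on the bench; leave it.
- bottle_mid (a point): Centre of the bottle of white plastic (diameter 64, 190 high) standing on the bench close to the extractor's high back; leave it.
- dish_mid (a point): Centre of the lidded round glass staining dish (diameter 94, 62 high with its knob) on the bench close to the robot-side flank of the extractor; leave it.
Things that resemble listed ones, but are neither listed nor needed, are in the scene too. What is shaped like the part that bears filter_mid but turquoise or yellow is not meant.

How it is judged:
On the way, in this order (a step that is already met when the one before it is completed fails the run):
1. both snap tabs are squeezed in while the cover is still on the inlet (value of joint each of tab_left, tab_right above 0.004 m and distance between cover_mid and inlet_mouth below 0.013 m), for 0.1 s.
2. the cover is set on the floor of the tray, tabs up, while still held (x of cover_mid in the frame of tray_floor between -0.115 and 0.115 m and y of cover_mid in the frame of tray_floor between -0.05 and 0.05 m and z of cover_mid in the frame of tray_floor between 0.01 and 0.025 m and angle between cover_mid's own z axis and vertical below 0.15 rad and contact force between the fingers and cover above 0.3 N), for 0.1 s.
3. the filter is fully home in the inlet, square and flush, while still held (distance between filter_mid and inlet_seat below 0.004 m and angle between the z axis of filter_mid and the z axis of inlet_mouth, either way round below 0.07 rad and contact force between the fingers and filter above 0.3 N), for 0.1 s.
At the end, for the whole second after the job is handed in: The cover lies flat in the tray, tabs up (10 to 25 mm above the floor at its centre, tilt under 0.15 rad); the filter is home (centre within 4 mm of its seat point, axes within 0.07 rad); both released and at rest; canister, jar, bottle and dish within 20 mm of where they stood (x of cover_mid in the frame of tray_floor between -0.115 and 0.115 m and y of cover_mid in the frame of tray_floor between -0.05 and 0.05 m and z of cover_mid in the frame of tray_floor between 0.01 and 0.025 m and angle between cover_mid's own z axis and vertical below 0.15 rad and distance between filter_mid and inlet_seat below 0.004 m and angle between the z axis of filter_mid and the z axis of inlet_mouth, either way round below 0.07 rad and linear speed of each of cover, filter below 0.02 m/s and distance of each of canister_mid, jar_mid, bottle_mid, dish_mid from where it was at the start of the episode below 0.02 m); the robot touches nothing.
It fails at once if the straight canister is shifted by more than 20 mm or knocked over (distance of canister_mid from where it was at the start of the episode above 0.02 m or angle between canister_mid's own z axis and vertical above 0.4 rad).
It fails at once if the jar in the tray is shifted by more than 20 mm or knocked over (distance of jar_mid from where it was at the start of the episode above 0.02 m or angle between jar_mid's own z axis and vertical above 0.4 rad).
It fails at once if the bottle is shifted by more than 20 mm or knocked over (distance of bottle_mid from where it was at the start of the episode above 0.02 m or angle between bottle_mid's own z axis and vertical above 0.4 rad).
It fails at once if the staining dish is shifted by more than 20 mm or knocked over (distance of dish_mid from where it was at the start of the episode above 0.02 m or angle between dish_mid's own z axis and vertical above 0.4 rad).
It also fails if it takes over 58 s, if anything falls off the work surface, if the arm or the gripper's body presses on something with over 40 N, if the wrist force passes 120 N, or if a joint passes its speed limit or range.

ROBOT

A 7-joint arm with a two-finger parallel gripper is mounted at the origin on the work surface. World frame = base frame: x ahead of the robot, y to its left, z up, the work surface at z = 0. Lengths are in m, angles in rad, forces in N, time in s.
With the tool pointing down it reaches from about 0.35 to 0.775 m from the base axis. Payload 3.1 kg.
Tool frame: the origin (TCP) lies at the very end of the fingers, on their centre line; the grasp point (between the pads) lies 19 mm behind it (robot.pinch_z is the distance from the TCP to the grasp point, in m); z points along the fingers, x is the direction in which the jaws open and shut, and the axes are right-handed (so a half turn about z gives the same grasp; the last joint's range is limited). The gripper opens to 85 mm and grips with 20 to 120 N. Pads are 22 mm wide; open, the fingers measure 114 mm over their backs; the gripper's body (76 mm by 85 mm) begins 54 mm behind the grasp point. The pads swing forward as they close: fully open they stand 13 mm farther back than shut.
Start: joints at [1.291, 0.311, 0.014, 1.512, -0.004, 1.319, -0.027], TCP at [0.13, -0.535, 0.202] pointing down, gripper open.
Joint ranges: [-2.7, 2.7], [-0.3, 1.91], [-1.27, 1.3], [0.12, 2.57], [-1.44, 4.58], [0.2, 2.03], [-3.05, 3.05]. Speed limits (rad/s): [2.79, 2.79, 3.14, 3.14, 3.14, 3.14, 3.14].

INTERFACE

Orientations are given as a rotation vector (axis times angle).
In Python, from station import robot, imaging gives the robot as it stands. The module is installed in compiled form; this text tells all that it offers.
- The arm moves only by the shell command python3 -m inch 'ROWS' [FORCE]. ROWS is JSON, one flat list of numbers, 7 for each row, row after row: the turn, a rotation vector about the tool's x, y, z in degrees, then the shift along the tool's x, y, z in cm, then the finger opening in cm, from 0 to 8.54. In form: [ax, ay, az, tx, ty, tz, grip, ax, ay, az, tx, ty, tz, grip, ...]. A call has 1 to 10 rows; each row shifts and turns the commanded pose from where the row before left it, along the tool's axes as they then stand; what a row does not reach is not made up. A row lasts 1/10 s, in which the tool goes at most 50 mm and 8.59 degrees, less where a joint would pass 70% of its speed; a pose out of reach is approached as far as the arm can. A call is refused whole if a number of a shift passes 5 or a number of a turn 8.59, either way. A call with a gripper value outside its range is refused whole. The fingers move at their own pace and stop on an object; FORCE is the grip in N (left out, the last holds). Time passes only in rows, so rows that do not move let the fingers close. It gives the time, the measured TCP pose, the force and the opening at its end, in the units of the state.
- robot.sense(): the state, without advancing time (a new reading comes with each control period).
- imaging.snapshot(name): name is "side" or "top" or "wrist"; returns a dict with "pixels" (400x640x3 uint8, red, green, blue), "fovy" (degrees; the focal length in pixels is half the picture's height over the tangent of half this angle, whatever the lens; pixels are square), "cx", "cy" (the principal point, pixels), "dist_coeffs" ([k1, k2, p1, p2, k3] as OpenCV has them; the pictures are not rectified), "extrinsics" (4x4, takes a point from world to camera coordinates); the wrist camera has in their place "tool_from_camera" (4x4, takes a point from camera to tool coordinates, whose origin is the TCP and whose axes are the tool frame's). Camera axes: x right, y up, looking along -z (the intrinsics and any distortion apply to the point x, -y, -z); pixel columns grow to the right and rows downward; lengths in m; the calibration is good to about 2 mm. A picture is of the moment at which its call begins: read the wrist's pose just before it. There is no depth.
- robot.sign_off(): hands the job in, once; it reports no verdict.
The state is a dict: "time_s": time; "qpos": joint angles; "dq": joint speeds; "joint_torque": joint torques, N m; "position": TCP position; "ee_rot": TCP orientation; "wrist_force": force on the tool from outside, world axes, zero at the start; "wrist_torque": the same for the moment, N m; "grip_width": finger opening in m.
Only numpy, scipy, OpenCV 4.12 (cv2) and the standard library are available. Lean on these libraries where they do the work, as an engineer would, in place of code of your own. Each camera call takes 0.05 s, during which the arm holds its last target. There are 200 camera calls.

## Working session

There is one attempt and no reset: what is moved stays moved. The work goes in short steps, Python scripts to look and compute and a shell command to move; the robot and the scene stay as the last step left them, time stands still between calls to the robot, and variables do not carry over. Pictures are saved under pics/ and viewed, about 8 in all and at most 12, crops included, and the job is handed in when it is done.

```bash
mkdir -p pics
cat > h.py <<'E'
import numpy as np, cv2
from scipy.spatial.transform import Rotation as R
from station import robot, imaging
def snap(name,fn=None):
    s=robot.sense(); d=imaging.snapshot(name)
    if 'extrinsics' in d: d['E']=np.array(d['extrinsics'])
    else:
        T=np.eye(4); T[:3,:3]=R.from_rotvec(s['ee_rot']).as_matrix(); T[:3,3]=s['position']
        d['E']=np.linalg.inv(T@np.array(d['tool_from_camera']))
    f=200/np.tan(np.radians(d['fovy'])/2); d['K']=np.array([[f,0,d['cx']],[0,f,d['cy']],[0,0,1]])
    d['D']=np.array(d['dist_coeffs'],float)
    if fn: cv2.imwrite('pics/'+fn,d['pixels'][:,:,::-1])
    return d
def ray(d,uv):
    p=cv2.undistortPoints(np.array([[uv]],float),d['K'],d['D'])[0,0]
    Ei=np.linalg.inv(d['E']); v=Ei[:3,:3]@np.array([p[0],-p[1],-1]); return Ei[:3,3],v/np.linalg.norm(v)
def onz(d,uv,z):
    o,v=ray(d,uv); return o+v*(z-o[2])/v[2]
def two(d1,a,d2,b):
    o,v=ray(d1,a);p,w=ray(d2,b)
    t=np.linalg.lstsq(np.stack([v,-w],1),p-o,rcond=None)[0]
    x,y=o+v*t[0],p+w*t[1]; return (x+y)/2,np.linalg.norm(x-y)
def proj(d,P):
    c=(d['E']@np.append(P,1))[:3]; q=cv2.projectPoints(np.array([[c[0],-c[1],-c[2]]]),np.zeros(3),np.zeros(3),d['K'],d['D'])[0]; return q.ravel()
E
python3 - <<'E'
from h import *
import pickle
o={}
for n in ['top','side','wrist']:
    d=snap(n,n+'0.png'); o[n]=d; print(n,d['fovy'],np.linalg.inv(d['E'])[:3,3].round(3),d['D'])
pickle.dump(o,open('s0.pkl','wb'))
print(robot.sense())
E
```

```text
top 43.39207593030575 [0.304 0.024 1.219] [-0.11767723  0.          0.          0.          0.        ]
side 47.27705217783568 [ 0.406 -0.864  0.694] [-0.09286347  0.          0.          0.          0.        ]
wrist 64.50354040847263 [ 0.201 -0.516  0.373] [-0.01862887  0.          0.          0.          0.        ]
{'time_s': 0.15, 'qpos': array([ 1.29128013,  0.3115883 ,  0.01396791,  1.51268418, -0.00442834,
        1.31918947, -0.027224  ]), 'dq': array([-0.00048105, -0.00252186, -0.00146858, -0.00491674, -0.00231913,
       -0.00153084,  0.00034043]), 'joint_torque': array([ 5.02495532e-04, -3.80271471e+01,  1.46443807e-01, -2.30851150e+01,
        1.23647557e-02,  9.60353937e-03,  7.87962506e-06]), 'position': array([ 0.12946519, -0.53392448,  0.200947  ]), 'ee_rot': array([-2.46848306e+00,  1.94146232e+00,  2.31228661e-03]), 'wrist_force': array([ 0.54612999, -0.31537358, -0.87918469]), 'wrist_torque': array([-0.00026496, -0.01702677,  0.01661308]), 'grip_width': 0.08560771885749618}
```

View pics/top0.png

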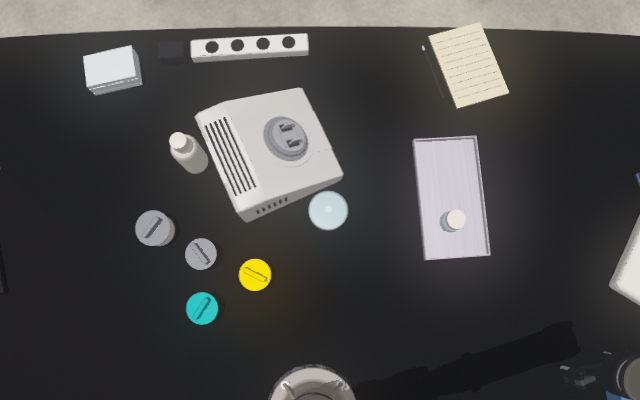

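View pics/side0.png

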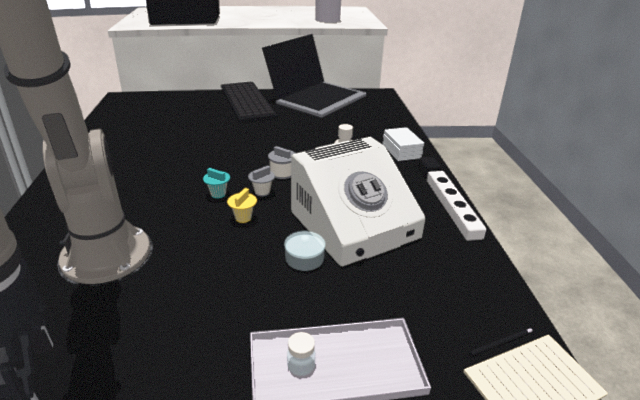

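The top view shows the extractor at about (270,150), cover at (287,138), tabs at (288,128) and (290,142). The grey filter is at (201,254), the larger grey canister at (155,228), the dish at (328,210), and the tray at (452,198) with the jar at (454,220). The side view agrees, with the cover at (366,190). I'll enlarge both.

Run:
```python
from h import *
import pickle
o=pickle.load(open('s0.pkl','rb'))
def crop(n,x,y,w,h,k):
    return cv2.resize(o[n]['pixels'][y:y+h,x:x+w,::-1],None,fx=k,fy=k,interpolation=cv2.INTER_CUBIC)
a=crop('top',190,80,160,150,5/2*1.0) #400x375
b=crop('side',285,130,145,135,400/145.)
b=cv2.resize(b,(400,375)); 
c=crop('top',250,105,70,65,4);c=cv2.resize(c,(240,223))
e=crop('top',180,235,45,40,5);e=cv2.resize(e,(240,213))
f=crop('side',335,160,65,60,4);f=cv2.resize(f,(240,222))
z=np.zeros((225,800,3),np.uint8)
for i,g in enumerate([c,e,f]): z[:g.shape[0],i*250:i*250+240]=g
cv2.imwrite('pics/c1.png',np.vstack([np.hstack([a,b]),z]))
```

```text
(no output)
```

View pics/c1.png

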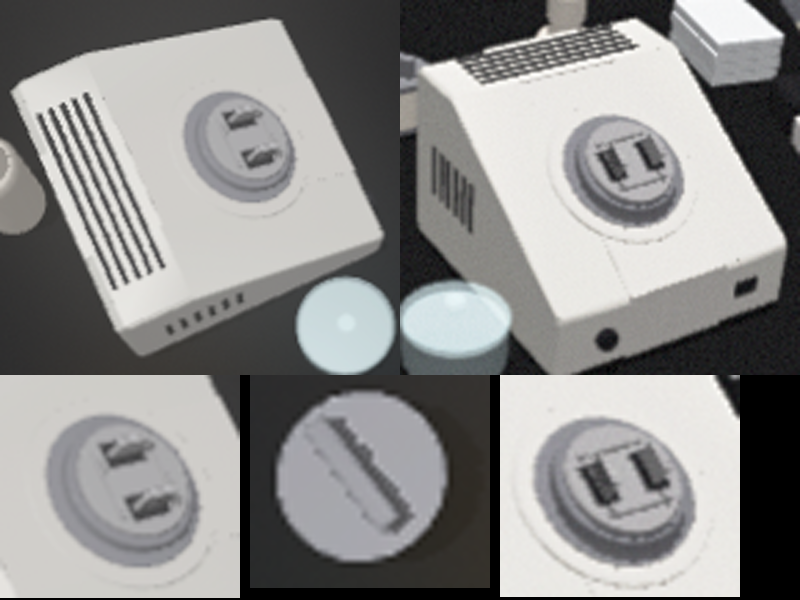

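Run:
```python
from h import *
import pickle
o=pickle.load(open('s0.pkl','rb')); t=o['top']; s=o['side']
for n in('top','side'):
    pass
A=lambda x,y:(190+x/2.5,80+y/2.5)
def yaw(p,q): v=q-p; return np.degrees(np.arctan2(v[1],v[0])),np.linalg.norm(v)
# slope low edge; ridge
print('lowedge z.045..', yaw(onz(t,A(383,238),.06),onz(t,A(280,20),.06)))
print('ridge', yaw(onz(t,A(185,298),.175),onz(t,A(88,58),.175)))
print('topback', yaw(onz(t,A(118,328),.175),onz(t,A(12,92),.175)))
a=(288.8,136.2);b=(367.8,189.5)
print('disc',two(t,a,s,b),onz(t,a,.1363),onz(s,b,.1363))
# tabs crop f plates tops, crop c
C=lambda x,y:(250+x/3.43,105+(y-375)/3.43); F=lambda x,y:(335+(x-500)/3.69,160+(y-375)/3.69)
# masks
im=t['pixels'].astype(int); hsv=cv2.cvtColor(t['pixels'],cv2.COLOR_RGB2HSV)
def comp(mask,z,mn=100,mx=9999):
    n,l,st,c=cv2.connectedComponentsWithStats(mask.astype(np.uint8))
    for i in range(1,n):
        if mn<st[i,4]<mx: print(' ',c[i].round(1),st[i],onz(t,c[i],z).round(4), 'd',[ (np.linalg.norm(onz(t,(st[i,0],c[i][1]),z)-onz(t,(st[i,0]+st[i,2],c[i][1]),z))).round(4)])
g=(im.min(2)>105); g[:190]=0; g[:,:130]=0;g[320:]=0
g=cv2.morphologyEx(g.astype(np.uint8),cv2.MORPH_CLOSE,np.ones((9,9)))
print('grey');comp(g,.056,200,20000)
m=(im.min(2)>110).astype(np.uint8);m[:,:400]=0;m[:,505:]=0;m[:120]=0;m[280:]=0
c=max(cv2.findContours(m,0,2)[0],key=cv2.contourArea); r=cv2.boxPoints(cv2.minAreaRect(c))
q=cv2.approxPolyDP(c,8,True)[:,0]; print('tray',q.tolist());P=[onz(t,x,.02) for x in q]
for p in P: print(p.round(4))
E=lambda x,y:(180+(x-250)/5.33,235+(y-375)/5.33)
print('bar',yaw(onz(t,E(318,427),.078),onz(t,E(395,525),.078)),(onz(t,E(318,427),.078)+onz(t,E(395,525),.078))/2)
print('jar lid',onz(t,(456.5,219),.062),'dish',onz(t,(328,210),.05),'bottle',onz(t,(178,141),.19), 'canister',onz(t,(154.5,228),.056))
```

```text
lowedge z.045.. (np.float64(23.65933143030852), np.float64(0.23761485027339102))
ridge (np.float64(21.917512570259017), np.float64(0.22960074929269583))
topback (np.float64(24.602671575151103), np.float64(0.22876436861851185))
disc (array([0.62758818, 0.04908435, 0.12982921]), np.float64(0.00017572448084431924)) [0.62575409 0.04892954 0.1363    ] [0.62495117 0.03857886 0.1363    ]
grey
  [291.3 204.6] [ 226  190  122   40 2891] [0.484  0.0456 0.056 ] d [np.float64(0.2861)]
  [453.4 223.6] [ 418  190   73   70 4521] [ 0.4353 -0.3362  0.056 ] d [np.float64(0.1768)]
  [154.  228.3] [ 135  210   39   36 1105] [0.4305 0.3682 0.056 ] d [np.float64(0.0932)]
  [628.9 268.3] [ 609  215   31   90 1449] [ 0.3197 -0.7788  0.056 ] d [np.float64(0.0859)]
  [200.4 253.6] [185 238  32  32 787] [0.3707 0.257  0.056 ] d [np.float64(0.0748)]
tray [[476, 136], [413, 140], [425, 259], [490, 254]]
[ 0.6604 -0.4183  0.02  ]
[ 0.6495 -0.2566  0.02  ]
[ 0.3547 -0.2736  0.02  ]
[ 0.3642 -0.4352  0.02  ]
bar (np.float64(-141.14542483388132), np.float64(0.053883116884428414)) [0.36875023 0.2537186  0.078     ]
jar lid [ 0.44557968 -0.34244078  0.062     ] dish [ 0.47123721 -0.04045278  0.05      ] bottle [0.60202425 0.28351249 0.19      ] canister [0.43115017 0.3669272  0.056     ]
```

```bash
cat >> h.py <<'E'
def Rt(yaw,zin):  # tool z = -zin, tool x as near yaw (deg) as possible
    z=-np.array(zin); z=z/np.linalg.norm(z); x=np.array([np.cos(np.radians(yaw)),np.sin(np.radians(yaw)),0]); x-=z*(x@z); x/=np.linalg.norm(x)
    return np.stack([x,np.cross(z,x),z],1)
W=24.
def zin(W): e=np.radians(W+90); return np.array([-.5*np.cos(e),-.5*np.sin(e),np.cos(np.radians(30))])
def plan(M,p,s=None):
    s=s or robot.sense(); C=R.from_rotvec(s['ee_rot']).as_matrix(); p=np.array(p)
    print('t',s['time_s'],'pos',np.round(s['position'],4),'grip',round(s['grip_width'],4),'F',np.round(s['wrist_force'],1))
    print('turn deg',np.degrees(R.from_matrix(C.T@M).as_rotvec()).round(2),'| shift first cm',(C.T@(p-s['position'])*100).round(2),'| shift after turn',(M.T@(p-s['position'])*100).round(2))
E
python3 - <<'E'
from h import *
n=zin(W); plan(Rt(W,n),np.array([.626,.047,.136])+.13*n)
E
```

```text
t 0.15 pos [ 0.1295 -0.5339  0.2009] grip 0.0856 F [ 0.5 -0.3 -0.9]
turn deg [ 21.76 -26.13 -97.82] | shift first cm [-38.37 -63.11  -4.7 ] | shift after turn [ 68.99 -25.22   9.06]
```

```bash
Z=1
python3 -m inch '[0,0,0,-2.1,-3.5,-0.3,8.5, 0,0,0,-2.1,-3.5,-0.3,8.5, 0,0,0,-2.1,-3.5,-0.3,8.5, 0,0,0,-2.1,-3.5,-0.3,8.5, 0,0,0,-2.1,-3.5,-0.3,8.5, 0,0,0,-2.1,-3.5,-0.3,8.5, 0,0,0,-2.1,-3.5,-0.3,8.5, 0,0,0,-2.1,-3.5,-0.3,8.5, 0,0,0,-2.1,-3.5,-0.3,8.5]' 30
python3 -m inch '[1.67,-2.01,-7.52,0,0,0,8.5, 1.67,-2.01,-7.52,0,0,0,8.5, 1.67,-2.01,-7.52,0,0,0,8.5, 1.67,-2.01,-7.52,0,0,0,8.5, 1.67,-2.01,-7.52,0,0,0,8.5, 1.67,-2.01,-7.52,0,0,0,8.5, 1.67,-2.01,-7.52,0,0,0,8.5, 1.67,-2.01,-7.52,0,0,0,8.5, 1.67,-2.01,-7.52,0,0,0,8.5, 1.67,-2.01,-7.52,0,0,0,8.5]'
python3 -m inch '[1.67,-2.01,-7.52,0,0,0,6, 1.67,-2.01,-7.52,0,0,0,6, 1.67,-2.01,-7.52,0,0,0,6]'
python3 - <<'E'
from h import *
n=zin(W); plan(Rt(W,n),np.array([.626,.047,.136])+.13*n)
E
```

```text
time_s: 1.05
position: [0.3919, -0.2752, 0.2287]
ee_rot: [2.469, -1.942, -0.0]
wrist_force: [1.0, -0.3, 0.1]
grip_width: 0.0849
time_s: 2.05
position: [0.3907, -0.2771, 0.2284]
ee_rot: [-2.723, -0.007, 0.124]
wrist_force: [-0.1, 0.2, -0.3]
grip_width: 0.0851
time_s: 2.35
position: [0.3908, -0.2772, 0.2282]
ee_rot: [-2.568, -0.55, 0.148]
wrist_force: [-0.0, -0.7, -0.6]
grip_width: 0.06
t 2.35 pos [ 0.3908 -0.2772  0.2282] grip 0.06 F [-0.  -0.7 -0.6]
turn deg [0.02 0.1  0.14] | shift first cm [ 34.72 -12.67   4.94] | shift after turn [ 34.68 -12.75   5.01]
```

```bash
python3 -m inch '[0,0,0,3.47,-1.27,0.5,6, 0,0,0,3.47,-1.27,0.5,6, 0,0,0,3.47,-1.27,0.5,6, 0,0,0,3.47,-1.27,0.5,6, 0,0,0,3.47,-1.27,0.5,6, 0,0,0,3.47,-1.27,0.5,6, 0,0,0,3.47,-1.27,0.5,6, 0,0,0,3.47,-1.27,0.5,6, 0,0,0,3.47,-1.27,0.5,6, 0,0,0,3.47,-1.27,0.5,6]'
python3 -m inch '[0,0,0,0,0,0,6,0,0,0,0,0,0,6]'
python3 - <<'E'
from h import *
n=zin(W); plan(Rt(W,n),np.array([.626,.047,.136])+.13*n)
d=snap('wrist'); 
for P in [np.array([.626,.047,.136])]: print('pred',proj(d,P))
cv2.imwrite('pics/w1.png',d['pixels'][:,:,::-1])
import pickle; pickle.dump(d,open('w1.pkl','wb'))
print(d['tool_from_camera'])
E
```

```text
time_s: 3.35
position: [0.6543, -0.0117, 0.2477]
ee_rot: [-2.571, -0.544, 0.148]
wrist_force: [1.0, -0.9, 0.5]
grip_width: 0.0598
time_s: 3.55
position: [0.6534, -0.0112, 0.247]
ee_rot: [-2.57, -0.547, 0.15]
wrist_force: [-0.4, -0.1, -0.4]
grip_width: 0.0599
t 3.55 pos [ 0.6534 -0.0112  0.247 ] grip 0.0599 F [-0.4 -0.1 -0.4]
turn deg [ 0.07  0.18 -0.01] | shift first cm [-0.14 -0.02 -0.17] | shift after turn [-0.14 -0.02 -0.17]
pred [316.71176006 185.31326261]
[[ 9.99999946e-01  2.76613979e-04  1.77489000e-04 -4.86186573e-04]
 [ 3.16467518e-04 -9.56148162e-01 -2.92883241e-01 -7.51108427e-02]
 [ 8.86901825e-05  2.92883281e-01 -9.56148198e-01 -1.71571105e-01]
 [ 0.00000000e+00  0.00000000e+00  0.00000000e+00  1.00000000e+00]]
```

View pics/w1.png

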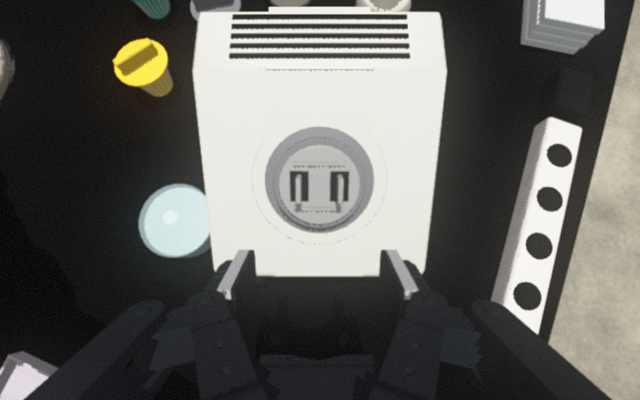

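Run:
```python
from h import *
import pickle
d=pickle.load(open('w1.pkl','rb')); im=d['pixels']; g=cv2.cvtColor(im,cv2.COLOR_RGB2GRAY)
c=cv2.resize(im[115:250,240:400,::-1],None,fx=5,fy=4.4,interpolation=cv2.INTER_CUBIC)
m=(g[110:250,240:400]<190).astype(np.uint8)
k=max(cv2.findContours(m,0,1)[0],key=cv2.contourArea); e=cv2.fitEllipse(k[:,0]+[240,110]); print('collar ellipse',e)
print('collar ctr at mouth',onz(d,e[0],.132))
# low front edge of white case
def lf(cols,r0,r1,th,last):
    pts=[]
    for x in cols:
        w=np.where(g[r0:r1,x]>th)[0]; pts.append((x,r0+(w[-1] if last else w[0])))
    vx,vy,x0,y0=cv2.fitLine(np.array(pts,np.float32),cv2.DIST_HUBER,0,.01,.01).ravel(); return [(x,y0+(x-x0)*vy/vx) for x in(cols[0],cols[-1])]
L=lf(range(262,380,4),240,300,150,True); print(L)
a,b=[onz(d,p,.058) for p in L]; print('yaw',np.degrees(np.arctan2(*(b-a)[1::-1])))
for nm,r in(('L',(200,0)),):
    pass
# side edges of slope: row-wise
l=[(np.where(g[y,150:330]>170)[0][0]+150,y) for y in range(80,175,5)]
r=[(np.where(g[y,330:480]>170)[0][-1]+330,y) for y in range(80,240,5)]
print(l[::5],r[::5])
cv2.imwrite('pics/w1c.png',c)
```

```text
collar ellipse ((318.9386901855469, 179.55970764160156), (105.38801574707031, 108.05890655517578), 90.84102630615234)
collar ctr at mouth [0.62511629 0.05433995 0.132     ]
[(262, np.float32(275.14807)), (378, np.float32(275.0366))]
yaw 24.121281314388153
[(np.int64(150), 80), (np.int64(196), 105), (np.int64(199), 130), (np.int64(202), 155)] [(np.int64(445), 80), (np.int64(442), 105), (np.int64(439), 130), (np.int64(437), 155), (np.int64(434), 180), (np.int64(431), 205), (np.int64(428), 230)]
```

View pics/w1c.png

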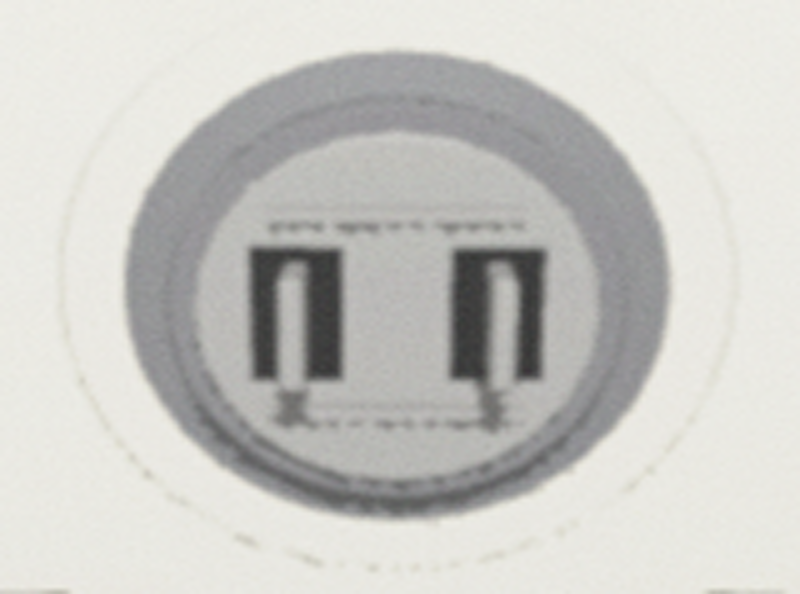

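Close wrist view: the cover disc's centre is at pixel (319.8,184.9), with tab tops at x≈298.4 and 340.6. It is level with the tool axes. That is about 3 px right of the prediction, so I shift about 2.8 mm along tool x.

Run:
```python
from h import *
import pickle
d=pickle.load(open('w1.pkl','rb'))
C=onz(d,(319.7,184.9),.1363); print('disc',C)
n=zin(W); plan(Rt(W,n),C+.001*n)
```

```text
disc [0.62852153 0.04848731 0.1363    ]
t 3.6 pos [ 0.6533 -0.0129  0.2474] grip 0.0598 F [-0.4 -0.8  0.1]
turn deg [ 0.14  0.12 -0.13] | shift first cm [ 0.26 -0.2  12.83] | shift after turn [ 0.24 -0.17 12.83]
```

```bash
python3 -m inch '[0,0,0,0.25,-0.15,1.5,6, 0,0,0,0,0,2,6, 0,0,0,0,0,2,6, 0,0,0,0,0,2,6, 0,0,0,0,0,2,6, 0,0,0,0,0,1.5,6, 0,0,0,0,0,0.5,6, 0,0,0,0,0,0.5,6, 0,0,0,0,0,0,6]'
python3 -m inch '[0,0,0,0,0,0.3,6, 0,0,0,0,0,0.2,6, 0,0,0,0,0,0,6]'
python3 - <<'E'
from h import *
n=zin(W); plan(Rt(W,n),np.array([.6285,.0485,.1363])+.001*n)
s=snap('side');t=snap('top'); w=snap('wrist')
f=lambda d,x,y,a,b:cv2.resize(d['pixels'][y:y+b,x:x+a,::-1],(400,300),interpolation=cv2.INTER_CUBIC)
cv2.imwrite('pics/p6.png',np.vstack([np.hstack([f(s,300,140,120,90),f(t,240,90,100,75)]),np.hstack([f(w,200,180,240,180),f(w,0,0,640,400)])]))
E
```

```text
time_s: 4.5
position: [0.6309, 0.0434, 0.1451]
ee_rot: [-2.572, -0.543, 0.147]
wrist_force: [-0.1, -0.4, -0.3]
grip_width: 0.0603
time_s: 4.8
position: [0.63, 0.0467, 0.1406]
ee_rot: [-2.571, -0.545, 0.147]
wrist_force: [-0.3, -0.1, -0.5]
grip_width: 0.0603
t 4.8 pos [0.63   0.0467 0.1406] grip 0.0603 F [-0.3 -0.1 -0.5]
turn deg [ 0.13  0.03 -0.08] | shift first cm [-0.06  0.02  0.39] | shift after turn [-0.06  0.02  0.39]
```

View pics/p6.png

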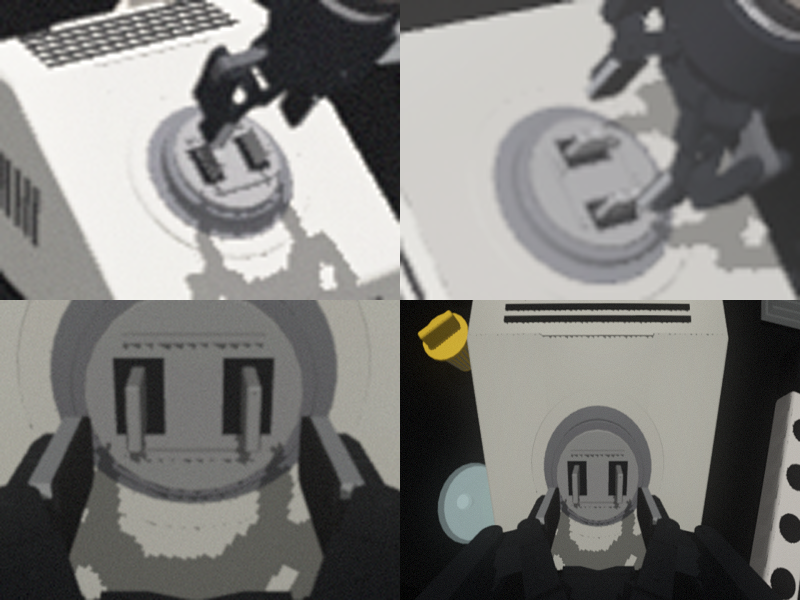

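Run:
```python
from h import *
import pickle
o=pickle.load(open('s0.pkl','rb')); t=o['top']; s=o['side']
n=zin(W);M=Rt(W,n);p=np.array([.63,.0467,.1406])
for a,b in [((298.75,142.5),(363.6,182)),((299,143),(364.5,183.5))]:
    X,e=two(t,a,s,b); print(X,e,'tool',M.T@(X-p))
w=snap('wrist')
for x in(.03,-.03):
  for y in(-.011,.011):
    for z in(0,-.007,-.03):
        q=proj(w,p+M@[x,y,z]); print(x,y,z,q.round(0), 'comp',(((q-[200,180])/.6+[0,300])).round(0))
```

```text
[0.60698208 0.02657751 0.16342819] 0.007005528858574092 tool [-0.02921247 -0.00360205 -0.02428008]
[0.60816938 0.02597677 0.15945246] 0.009298616661391793 tool [-0.02837216 -0.00072068 -0.02135286]
0.03 -0.011 0 [370. 221.] comp [283. 369.]
0.03 -0.011 -0.007 [372. 226.] comp [286. 376.]
0.03 -0.011 -0.03 [380. 243.] comp [299. 405.]
0.03 0.011 0 [368. 256.] comp [280. 426.]
0.03 0.011 -0.007 [370. 261.] comp [283. 435.]
0.03 0.011 -0.03 [377. 283.] comp [295. 471.]
-0.03 -0.011 0 [266. 221.] comp [110. 369.]
-0.03 -0.011 -0.007 [264. 226.] comp [107. 376.]
-0.03 -0.011 -0.03 [257. 243.] comp [ 94. 405.]
-0.03 0.011 0 [268. 256.] comp [113. 426.]
-0.03 0.011 -0.007 [266. 261.] comp [110. 436.]
-0.03 0.011 -0.03 [259. 283.] comp [ 98. 471.]
```

The open fingertips triangulate about 24 mm behind the nominal TCP. So I'll close to 5.2 cm and go down slowly, watching the wrist force.

```bash
python3 -m inch '[0,0,0,-0.05,0,0,5.2, 0,0,0,0,0,0.2,5.2, 0,0,0,0,0,0.2,5.2, 0,0,0,0,0,0,5.2]'
python3 -m inch '[0,0,0,0,0,0.2,5.2, 0,0,0,0,0,0.2,5.2, 0,0,0,0,0,0,5.2]'
python3 - <<'E'
from h import *
n=zin(W); plan(Rt(W,n),np.array([.6285,.0485,.1363])+.0*n)
w=snap('wrist');t=snap('top')
f=lambda d,x,y,a,b:cv2.resize(d['pixels'][y:y+b,x:x+a,::-1],(400,300),interpolation=cv2.INTER_CUBIC)
cv2.imwrite('pics/p7.png',np.hstack([f(w,240,200,160,120),f(t,260,100,72,54)]))
E
```

```text
time_s: 5.4
position: [0.6283, 0.0485, 0.1368]
ee_rot: [-2.57, -0.545, 0.148]
wrist_force: [-0.0, -0.5, -0.2]
grip_width: 0.052
time_s: 5.7
position: [0.6275, 0.0503, 0.1334]
ee_rot: [-2.57, -0.545, 0.148]
wrist_force: [-0.5, 0.2, -0.9]
grip_width: 0.0517
t 5.7 pos [0.6275 0.0503 0.1334] grip 0.0517 F [-0.5  0.2 -0.9]
turn deg [ 0.1   0.07 -0.08] | shift first cm [ 0.02  0.03 -0.36] | shift after turn [ 0.02  0.03 -0.36]
```

View pics/p7.png

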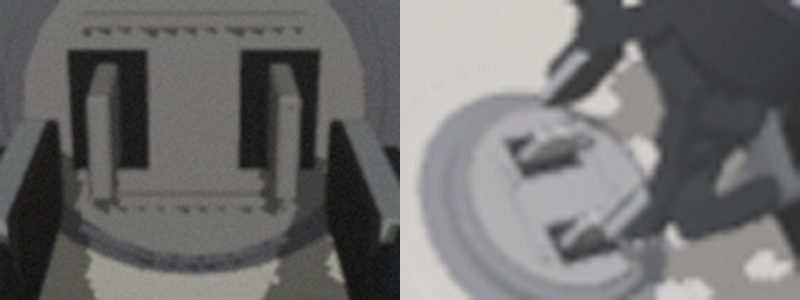

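The fingers straddle the tabs evenly, with their tips only about level with the tab tops. I keep going down under force watch.

```bash
python3 -m inch '[0,0,0,0,0,0.2,5.2, 0,0,0,0,0,0.2,5.2, 0,0,0,0,0,0,5.2]' | grep -E "pos|force"
python3 -m inch '[0,0,0,0,0,0.2,5.2, 0,0,0,0,0,0.2,5.2, 0,0,0,0,0,0,5.2]' | grep -E "pos|force"
python3 -m inch '[0,0,0,0,0,0.2,5.2, 0,0,0,0,0,0,5.2]'| grep -E "pos|force"
```

```text
position: [0.6267, 0.0521, 0.1299]
wrist_force: [-0.1, 1.0, -0.2]
position: [0.6259, 0.054, 0.1264]
wrist_force: [0.3, 0.5, -0.7]
position: [0.6256, 0.0548, 0.1248]
wrist_force: [0.2, 0.2, -0.4]
```

```bash
python3 -m inch '[0,0,0,0,0,0.2,5.2, 0,0,0,0,0,0,5.2]'| grep -E "pos|force"
python3 -m inch '[0,0,0,0,0,0.2,5.2, 0,0,0,0,0,0,5.2]'| grep -E "pos|force"
python3 - <<'E'
from h import *
w=snap('wrist');t=snap('top');s=snap('side')
f=lambda d,x,y,a,b:cv2.resize(d['pixels'][y:y+b,x:x+a,::-1],(400,300),interpolation=cv2.INTER_CUBIC)
cv2.imwrite('pics/p8.png',np.hstack([f(w,240,190,160,120),f(s,335,155,72,54)]))
E
```

```text
position: [0.6252, 0.0557, 0.1231]
wrist_force: [0.2, 0.6, -0.4]
position: [0.6248, 0.0566, 0.1214]
wrist_force: [0.2, 0.8, -0.4]
```

View pics/p8.png

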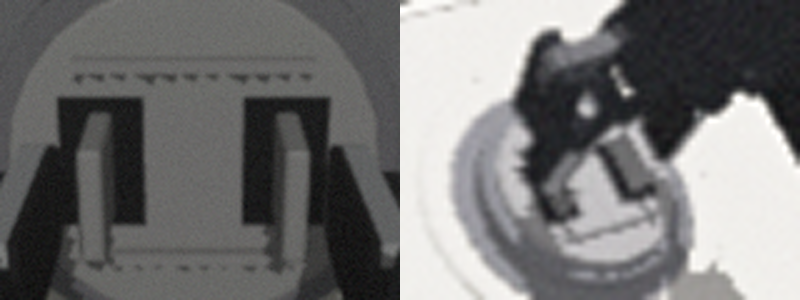

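Fingertips and tab tops measure 107 px and 93 px apart. That puts the tips only about 4 mm past the tab tops, still roughly 15 mm clear of the disc, and there is no contact force. I go on down.

```bash
python3 -m inch '[0,0,0,0,0,0.2,5.2, 0,0,0,0,0,0.2,5.2, 0,0,0,0,0,0,5.2]'| grep -E "pos|force"
python3 -m inch '[0,0,0,0,0,0.2,5.2, 0,0,0,0,0,0.1,5.2, 0,0,0,0,0,0,5.2]'| grep -E "pos|force"
python3 -m inch '[0,0,0,0,0,0.1,5.2, 0,0,0,0,0,0.1,5.2, 0,0,0,0,0,0,5.2]'| grep -E "pos|force"
```

```text
position: [0.6238, 0.0585, 0.1177]
wrist_force: [-0.0, 0.0, 0.7]
position: [0.6234, 0.0598, 0.1153]
wrist_force: [0.3, -0.0, -0.4]
position: [0.623, 0.0607, 0.1136]
wrist_force: [0.7, -0.1, 0.4]
```

```bash
python3 -m inch '[0,0,0,0,0,0,4.4, 0,0,0,0,0,0,4.4]' 30
python3 -m inch '[0,0,0,0,0,0,3.8, 0,0,0,0,0,0,3.4, 0,0,0,0,0,0,3.4]' 30
python3 -m inch '[0,0,0,0,0,0,2.8, 0,0,0,0,0,0,2.8, 0,0,0,0,0,0,2.8]' 40
```

```text
time_s: 8.25
position: [0.6231, 0.0604, 0.1137]
ee_rot: [-2.571, -0.545, 0.147]
wrist_force: [-0.7, -0.1, -0.0]
grip_width: 0.0438
time_s: 8.55
position: [0.6239, 0.0601, 0.1147]
ee_rot: [-2.572, -0.544, 0.144]
wrist_force: [0.8, -2.4, 5.4]
grip_width: 0.0342
time_s: 8.85
position: [0.6242, 0.0597, 0.1153]
ee_rot: [-2.572, -0.544, 0.143]
wrist_force: [0.6, -3.7, 7.7]
grip_width: 0.0294
```

```bash
python3 -m inch '[0,0,0,0,0,-0.2,2.8, 0,0,0,0,0,-0.3,2.8, 0,0,0,0,0,-0.5,2.8, 0,0,0,0,0,0,2.8]' 45
python3 -m inch '[0,0,0,0,0,-0.5,2.8, 0,0,0,0,0,-1,2.8, 0,0,0,0,0,-1,2.8, 0,0,0,0,0,-1.5,2.8, 0,0,0,0,0,-2,2.8, 0,0,0,0,0,-3,2.8, 0,0,0,0,0,-1,2.8, 0,0,0,0,0,0,2.8]'
python3 - <<'E'
from h import *
import pickle
n=zin(W); plan(Rt(W,n),[.6,.0,.2])
w=snap('wrist');t=snap('top');s=snap('side')
pickle.dump([w,t,s],open('s9.pkl','wb'))
f=lambda d,x,y,a,b:cv2.resize(d['pixels'][y:y+b,x:x+a,::-1],(400,300),interpolation=cv2.INTER_CUBIC)
cv2.imwrite('pics/p9.png',np.hstack([f(w,220,190,200,150),f(s,300,80,160,120)]))
E
```

```text
time_s: 9.25
position: [0.6255, 0.0559, 0.1225]
ee_rot: [-2.571, -0.545, 0.147]
wrist_force: [0.5, -0.1, -0.4]
grip_width: 0.0289
time_s: 10.05
position: [0.6474, 0.009, 0.2116]
ee_rot: [-2.574, -0.543, 0.139]
wrist_force: [0.1, 0.1, -1.0]
grip_width: 0.0293
t 10.05 pos [0.6474 0.009  0.2116] grip 0.0293 F [ 0.1  0.1 -1. ]
turn deg [ 0.3  -0.27 -0.08] | shift first cm [-4.7  -0.38  1.54] | shift after turn [-4.7  -0.37  1.56]
```

View pics/p9.png

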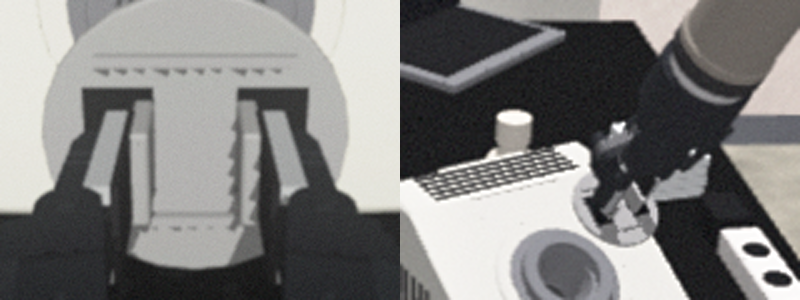

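Cover is off, held squarely between the tabs, and the side view shows the inlet open. Next I carry it to the tray.

Run:
```python
from h import *
plan(Rt(-31,[0,0,1]),[.577,-.342,.13])
plan(Rt(-31,[0,0,1]),[.577,-.342,.2])
```

```text
t 10.2 pos [0.645  0.0109 0.2086] grip 0.0294 F [ 0.5  1.1 -1.6]
turn deg [-27.5   14.45  53.65] | shift first cm [-20.54  29.49  -7.84] | shift after turn [12.34 33.75  7.86]
t 10.2 pos [0.645  0.0109 0.2086] grip 0.0294 F [ 0.5  1.1 -1.6]
turn deg [-27.5   14.45  53.65] | shift first cm [-20.55  26.   -13.91] | shift after turn [12.34 33.75  0.86]
```

```bash
python3 -m inch '[0,0,0,-1,1.3,-0.7,2.8, 0,0,0,-2.1,2.6,-1.4,2.8, 0,0,0,-2.1,2.6,-1.4,2.8, 0,0,0,-2.1,2.6,-1.4,2.8, 0,0,0,-2.1,2.6,-1.4,2.8, 0,0,0,-2.1,2.6,-1.4,2.8, 0,0,0,-2.1,2.6,-1.4,2.8, 0,0,0,-2.1,2.6,-1.4,2.8, 0,0,0,-2.1,2.6,-1.4,2.8, 0,0,0,-2.1,2.6,-1.4,2.8]' | grep -E "pos|width"
python3 -m inch '[-3.44,1.81,6.71,0,0,0,2.8, -3.44,1.81,6.71,0,0,0,2.8, -3.44,1.81,6.71,0,0,0,2.8, -3.44,1.81,6.71,0,0,0,2.8, -3.44,1.81,6.71,0,0,0,2.8, -3.44,1.81,6.71,0,0,0,2.8, -3.44,1.81,6.71,0,0,0,2.8, -3.44,1.81,6.71,0,0,0,2.8, 0,0,0,0,0,0,2.8]' | grep -E "pos|width"
python3 - <<'E'
from h import *
plan(Rt(-31,[0,0,1]),[.577,-.342,.0])
E
```

```text
position: [0.5657, -0.3188, 0.1898]
grip_width: 0.0289
position: [0.567, -0.3126, 0.1914]
grip_width: 0.0293
t 12.1 pos [ 0.567  -0.3126  0.1914] grip 0.0293 F [-0.3  1.1 -0.9]
turn deg [-0.15 -1.12 -0.14] | shift first cm [ 2.    2.05 19.17] | shift after turn [ 2.37  2.   19.14]
```

```bash
python3 -m inch '[-0.1,-1.1,-0.1,0,0,0,2.8, 0,0,0,1.2,1,2,2.8, 0,0,0,1.2,1,2,2.8, 0,0,0,0,0,3,2.8, 0,0,0,0,0,3,2.8, 0,0,0,0,0,2,2.8, 0,0,0,0,0,1,2.8, 0,0,0,0,0,0,2.8]' | grep -E "pos|width|force"
python3 - <<'E'
from h import *
plan(Rt(-31,[0,0,1]),[.577,-.342,.0])
w=snap('wrist');t=snap('top');s=snap('side')
f=lambda d,x,y,a,b:cv2.resize(d['pixels'][y:y+b,x:x+a,::-1],(400,300),interpolation=cv2.INTER_CUBIC)
cv2.imwrite('pics/p10.png',np.hstack([f(t,390,120,120,150),f(s,240,240,200,150)]))
E
```

```text
position: [0.5752, -0.3472, 0.0585]
wrist_force: [-0.4, -0.1, -1.3]
grip_width: 0.0292
t 12.9 pos [ 0.5752 -0.3472  0.0585] grip 0.0292 F [-0.4 -0.1 -1.3]
turn deg [ 0.07  0.18 -0.42] | shift first cm [-0.1  -0.55  5.85] | shift after turn [-0.11 -0.54  5.85]
```

View pics/p10.png

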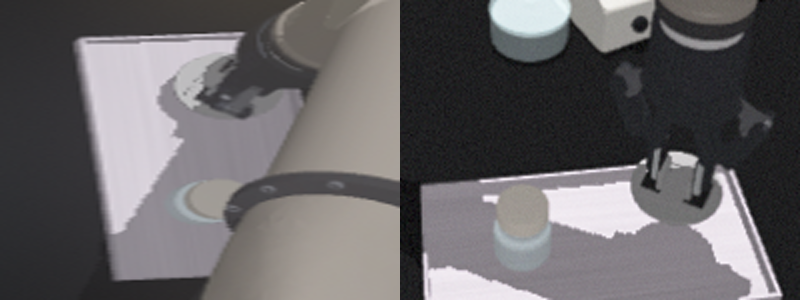

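```bash
python3 -m inch '[0,0,0,0,-0.5,1.5,2.8, 0,0,0,0,0,1.5,2.8, 0,0,0,0,0,1,2.8, 0,0,0,0,0,0.5,2.8, 0,0,0,0,0,0.3,2.8, 0,0,0,0,0,0,2.8]' | grep -E "pos|width|force"
python3 -m inch '[0,0,0,0,0,0.2,2.8, 0,0,0,0,0,0.2,2.8, 0,0,0,0,0,0.2,2.8, 0,0,0,0,0,0,2.8]' | grep -E "pos|width|force"
python3 -m inch '[0,0,0,0,0,0.2,2.8, 0,0,0,0,0,0.2,2.8, 0,0,0,0,0,0,2.8]' | grep -E "pos|width|force"
```

```text
position: [0.5795, -0.342, 0.0126]
wrist_force: [-0.3, 0.1, 0.3]
grip_width: 0.0292
position: [0.5796, -0.3419, 0.007]
wrist_force: [0.6, 0.3, -1.4]
grip_width: 0.0289
position: [0.5795, -0.3419, 0.0027]
wrist_force: [-0.5, -0.1, -0.7]
grip_width: 0.029
```

```bash
python3 -m inch '[0,0,0,0,0,0.2,2.8, 0,0,0,0,0,0.1,2.8, 0,0,0,0,0,0,2.8]' | grep -E "pos|width|force"
python3 -m inch '[0,0,0,0,0,0.1,2.8, 0,0,0,0,0,0.1,2.8, 0,0,0,0,0,0,2.8]' | grep -E "pos|width|force"
python3 -m inch '[0,0,0,0,0,0.1,2.8, 0,0,0,0,0,0.1,2.8, 0,0,0,0,0,0,2.8]' | grep -E "pos|width|force"
```

```text
position: [0.5796, -0.3419, -0.0001]
wrist_force: [0.3, -0.4, -0.6]
grip_width: 0.029
position: [0.5797, -0.342, -0.002]
wrist_force: [-0.3, 0.5, -0.8]
grip_width: 0.0291
position: [0.5797, -0.342, -0.004]
wrist_force: [0.7, 0.2, -1.4]
grip_width: 0.0293
```

```bash
python3 -m inch '[0,0,0,0,0,0.1,2.8, 0,0,0,0,0,0.1,2.8, 0,0,0,0,0,0,2.8]' | grep -E "pos|width|force"
python3 -m inch '[0,0,0,0,0,0.1,2.8, 0,0,0,0,0,0,2.8]' | grep -E "pos|width|force"
python3 -m inch '[0,0,0,0,0,0.1,2.8, 0,0,0,0,0,0,2.8]' | grep -E "pos|width|force"
```

```text
position: [0.5799, -0.3421, -0.0057]
wrist_force: [-0.7, 0.1, -0.7]
grip_width: 0.0287
position: [0.58, -0.3421, -0.0058]
wrist_force: [-1.7, 1.6, 5.0]
grip_width: 0.0288
position: [0.58, -0.3421, -0.0059]
wrist_force: [-3.1, 1.0, 8.9]
grip_width: 0.029
```

Contact came at the height I predicted, with 9 N of support. Now I release slowly and withdraw.

```bash
python3 -m inch '[0,0,0,0,0,0,2.8, 0,0,0,0,0,0,3.4, 0,0,0,0,0,0,4, 0,0,0,0,0,0,4.6, 0,0,0,0,0,0,5.4, 0,0,0,0,0,0,5.6]' | grep -E "pos|width|force"
python3 -m inch '[0,0,0,0,0,-0.5,5.6, 0,0,0,0,0,-1,5.6, 0,0,0,0,0,-2,5.6, 0,0,0,0,0,-3,5.6, 0,0,0,0,0,-4,5.6, 0,0,0,0,0,-4,5.6, 0,0,0,0,0,-4,5.6, 0,0,0,0,0,-2,5.6, 0,0,0,0,0,0,5.6]' | grep -E "pos|width|force"
python3 - <<'E'
from h import *
import pickle
pickle.dump([snap('wrist'),snap('side')],open('s11.pkl','wb'))
plan(Rt(-51,[0,0,1]),[.3690,.2550,.20])
E
```

```text
position: [0.5794, -0.3418, -0.0086]
wrist_force: [0.4, 1.1, -0.2]
grip_width: 0.0561
position: [0.5822, -0.343, 0.2034]
wrist_force: [0.2, 0.1, 0.4]
grip_width: 0.0558
t 17.55 pos [ 0.5797 -0.3417  0.1979] grip 0.0559 F [ 0.2  0.3 -1.2]
turn deg [ 0.02 -0.19 19.65] | shift first cm [-49.03 -40.    -0.4 ] | shift after turn [-59.63 -21.18  -0.21]
```

```bash
python3 -m inch '[0,0,6.5,0,0,-3,5.6, 0,0,6.5,0,0,-2,5.6, 0,0,6.6,0,0,0,5.6, 0,0,0,-3.5,-1.2,0,5.6, 0,0,0,-3.5,-1.2,0,5.6, 0,0,0,-3.5,-1.2,0,5.6, 0,0,0,-3.5,-1.2,0,5.6, 0,0,0,-3.5,-1.2,0,5.6, 0,0,0,-3.5,-1.2,0,5.6, 0,0,0,-3.5,-1.2,0,5.6]' | grep -E "pos|width|force"
python3 -m inch '[0,0,0,-3.5,-1.2,0,5, 0,0,0,-3.5,-1.2,0,5, 0,0,0,-3.5,-1.2,0,5, 0,0,0,-3.5,-1.2,0,5, 0,0,0,-3.5,-1.2,0,5, 0,0,0,-3.5,-1.2,0,5, 0,0,0,-3.5,-1.2,0,5, 0,0,0,-3.5,-1.2,0,5, 0,0,0,-3.5,-1.2,0,5, 0,0,0,-3.5,-1.2,0,5]' | grep -E "pos|width|force"
python3 - <<'E'
from h import *
plan(Rt(-51,[0,0,1]),[.3690,.2550,.20])
E
```

```text
position: [0.4884, -0.0968, 0.2446]
wrist_force: [0.4, 0.5, 0.7]
grip_width: 0.0559
position: [0.3614, 0.2494, 0.2442]
wrist_force: [0.3, 0.5, 0.4]
grip_width: 0.0501
t 19.55 pos [0.3614 0.2494 0.2442] grip 0.0501 F [0.3 0.5 0.4]
turn deg [ 0.2  -0.11  0.04] | shift first cm [ 0.04 -0.96  4.42] | shift after turn [ 0.05 -0.95  4.42]
```

```bash
python3 -m inch '[0,0,0,0,-1,2,5, 0,0,0,0,0,3,5, 0,0,0,0,0,3,5, 0,0,0,0,0,1.4,5, 0,0,0,0,0,0,5, 0,0,0,0,0,0,5]' | grep -E "pos|width|force"
python3 - <<'E'
from h import *
import pickle
plan(Rt(-51,[0,0,1]),[.3690,.2550,.20])
w=snap('wrist');t=snap('top')
pickle.dump([w,t],open('s12.pkl','wb'))
print('pred bar top ends',[proj(w,np.array([.3690,.2550,.078])+k*.028*np.array([.777,.629,0])).round(1) for k in(-1,0,1)])
a,s=pickle.load(open('s11.pkl','rb'))
f=lambda d,x,y,a,b,W,H:cv2.resize(d['pixels'][y:y+b,x:x+a,::-1],(W,H),interpolation=cv2.INTER_CUBIC)
r1=np.hstack([f(w,220,120,200,150,800,600)[:380,:]])
r2=np.hstack([f(a,160,60,320,220,320,220),f(s,250,270,180,124,320,220),f(t,165,200,100,137,160,220)])
cv2.imwrite('pics/p11.png',np.vstack([r1,r2]))
E
```

```text
position: [0.3703, 0.2547, 0.1512]
wrist_force: [-0.1, 0.4, -0.8]
grip_width: 0.0501
t 20.15 pos [0.3703 0.2547 0.1512] grip 0.0501 F [-0.1  0.4 -0.8]
turn deg [ 0.12 -0.1   0.06] | shift first cm [-0.1   0.1  -4.88] | shift after turn [-0.11  0.09 -4.88]
pred bar top ends [array([316.6, 234.2]), array([316.6, 202.1]), array([316.6, 167.9])]
```

View pics/p11.png

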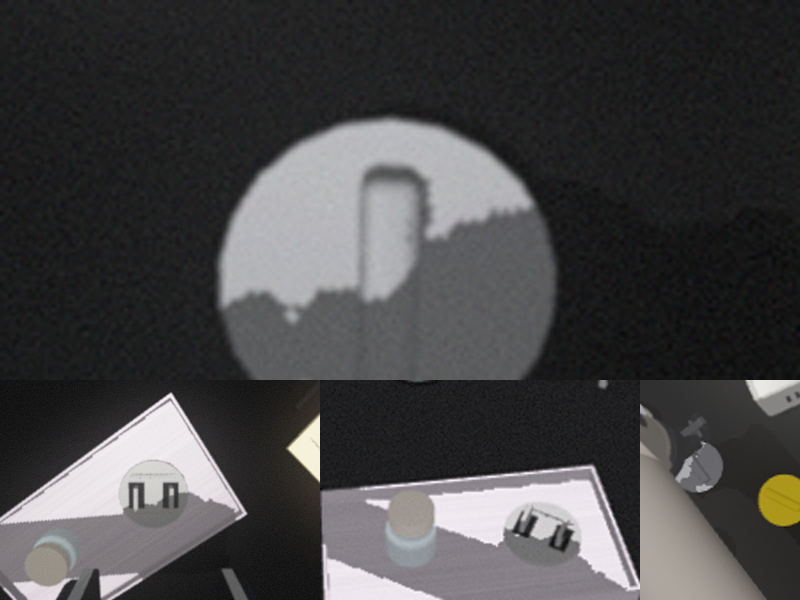

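The cover sits in the far part of the tray, tabs up and clear of the jar. The filter's bar is upright in the wrist view, at column 317 within a flange centred at 316.8. The offset is 0.6 mm in x and 1 mm in y, so I go down to grip.

```bash
python3 -m inch '[0,0,0,-0.06,-0.1,2,5, 0,0,0,0,0,2,5, 0,0,0,0,0,2,5, 0,0,0,0,0,2,5, 0,0,0,0,0,1.5,5, 0,0,0,0,0,1,5, 0,0,0,0,0,0.4,5, 0,0,0,0,0,0,5]' | grep -E "pos|width|force"
python3 -m inch '[0,0,0,0,0,0,3.5, 0,0,0,0,0,0,2.2, 0,0,0,0,0,0,1.6, 0,0,0,0,0,0,1.6]' 25 | grep -E "pos|width|force"
python3 -m inch '[0,0,0,0,0,0,0.9, 0,0,0,0,0,0,0.9, 0,0,0,0,0,0,0.9]' 50 | grep -E "pos|width|force"
```

```text
position: [0.3718, 0.2562, 0.0431]
wrist_force: [0.5, -0.2, 0.0]
grip_width: 0.0497
position: [0.3718, 0.2562, 0.0432]
wrist_force: [-0.2, 0.4, 0.2]
grip_width: 0.0158
position: [0.3718, 0.2562, 0.0433]
wrist_force: [-0.4, -1.4, 4.4]
grip_width: 0.0099
```

```bash
python3 -m inch '[0,0,0,0,0,-0.5,0.9, 0,0,0,0,0,-1.5,0.9, 0,0,0,0,0,-3,0.9, 0,0,0,0,0,-4,0.9, 0,0,0,0,0,-4,0.9, 0,0,0,0,0,-4,0.9, 0,0,0,0,0,-4,0.9, 0,0,0,0,0,-3.5,0.9, 0,0,0,0,0,0,0.9]' | grep -E "pos|width|force"
python3 - <<'E'
from h import *
n=zin(W); C=np.array([.6285,.0485,.1363])
H=C+.09*n; H[2]=.29; plan(Rt(W-90,n),H)
import pickle
t=snap('top');s=snap('side');pickle.dump([t,s],open('s13.pkl','wb'))
# open bore: dark blob on top view near mouth
for nm,d in(('top',t),('side',s)):
    q=proj(d,C-.005*n); g=cv2.cvtColor(d['pixels'],cv2.COLOR_RGB2GRAY).astype(int)
    x,y=q.round().astype(int); print(nm,'mouth pred',q.round(1),'row',g[y,x-30:x+31].tolist(),'col',g[y-25:y+26,x].tolist())
E
```

```text
position: [0.3734, 0.2586, 0.2928]
wrist_force: [-0.7, -0.4, -0.7]
grip_width: 0.0098
t 22.65 pos [0.3734 0.2586 0.2928] grip 0.0098 F [-0.7 -0.4 -0.7]
turn deg [  3.35 -29.93  14.88] | shift first cm [36.73 -5.39  0.46] | shift after turn [ 29.64 -14.76 -16.79]
top mouth pred [288. 136.] row [210, 208, 208, 208, 208, 185, 150, 153, 153, 148, 140, 143, 151, 150, 150, 150, 149, 131, 107, 104, 104, 105, 119, 130, 133, 135, 137, 139, 140, 142, 142, 143, 144, 145, 145, 146, 146, 146, 148, 149, 149, 136, 144, 149, 149, 148, 148, 133, 150, 194, 208, 207, 207, 207, 207, 207, 207, 207, 207, 207, 207] col [207, 207, 207, 207, 207, 207, 193, 150, 143, 148, 148, 148, 143, 127, 120, 139, 149, 143, 135, 134, 135, 137, 139, 140, 141, 142, 143, 144, 145, 146, 146, 147, 147, 146, 146, 144, 142, 138, 145, 150, 149, 150, 149, 136, 119, 133, 148, 150, 150, 149, 195]
side mouth pred [367.7 188.4] row [228, 232, 239, 235, 237, 224, 179, 155, 155, 157, 120, 110, 137, 154, 149, 153, 146, 113, 88, 86, 85, 90, 87, 88, 89, 90, 89, 92, 88, 93, 88, 92, 90, 90, 87, 89, 96, 113, 110, 98, 89, 109, 144, 153, 150, 150, 141, 149, 195, 233, 236, 235, 238, 236, 236, 236, 237, 235, 236, 237, 235] col [236, 235, 237, 237, 237, 237, 234, 237, 236, 207, 152, 149, 152, 151, 122, 88, 92, 92, 91, 89, 89, 89, 93, 89, 92, 88, 91, 89, 86, 86, 88, 88, 86, 89, 86, 84, 92, 131, 146, 152, 152, 143, 107, 85, 90, 91, 108, 145, 171, 237, 239]
```

```bash
python3 -m inch '[0,0,0,2.5,-0.5,0,0.9, 0,0,0,3.8,-0.5,0,0.9, 0,0,0,3.8,-0.5,0,0.9, 0,0,0,3.8,-0.5,0,0.9, 0,0,0,3.8,-0.5,0,0.9, 0,0,0,3.8,-0.6,0,0.9, 0,0,0,3.8,-0.6,0,0.9, 0,0,0,3.8,-0.6,0,0.9, 0,0,0,3.8,-0.6,0,0.9, 0,0,0,3.8,-0.6,0,0.9]' | grep -E "pos|width|force"
python3 -m inch '[0.67,-5.99,2.98,0,0,0,0.9, 0.67,-5.99,2.98,0,0,0,0.9, 0.67,-5.99,2.98,0,0,0,0.9, 0.67,-5.99,2.98,0,0,0,0.9, 0.67,-5.99,2.98,0,0,0,0.9, 0,0,0,0,0,0,0.9, 0,0,0,0,0,0,0.9]' | grep -E "pos|width|force"
python3 - <<'E'
from h import *
import pickle
t,s=pickle.load(open('s13.pkl','rb'))
n=zin(W); C=np.array([.6285,.0485,.1363])
print('mouth wrist-based',C-.005*n,'bore two-view',two(t,(287.2,136.4),s,(367,188.4)),onz(t,(287.2,136.4),.132),onz(s,(367,188.4),.132))
plan(Rt(W-90,n),C+.09*n)
E
```

```text
position: [0.6449, 0.0048, 0.2855]
wrist_force: [1.0, 1.0, -1.9]
grip_width: 0.0095
position: [0.6447, 0.0058, 0.286]
wrist_force: [-0.8, 1.8, -0.9]
grip_width: 0.0101
mouth wrist-based [0.62748316 0.05078386 0.13196987] bore two-view (array([0.62653129, 0.05266102, 0.13084013]), np.float64(0.0007904264993472283)) [0.62659823 0.05261098 0.132     ] [0.62565531 0.05061402 0.132     ]
t 24.45 pos [0.6447 0.0058 0.286 ] grip 0.0101 F [-0.8  1.8 -0.9]
turn deg [ 0.69  0.   -0.42] | shift first cm [ 3.53 -0.36  6.24] | shift after turn [ 3.54 -0.26  6.24]
```

```bash
python3 -m inch '[0.7,0,-0.4,0,0,0,0.9, 0,0,0,1.8,-0.1,3.1,0.9, 0,0,0,1.8,-0.1,3.1,0.9, 0,0,0,0,0,0,0.9, 0,0,0,0,0,0,0.9]' | grep -E "pos|width|force"
python3 - <<'E'
from h import *
n=zin(W); C=np.array([.6280,.0493,.1363])
plan(Rt(W-90,n),C-.0137*n)
w=snap('wrist'); plan(Rt(W-90,n),C-.0137*n)
# expected flange rim vs image: save for numeric check
g=cv2.cvtColor(w['pixels'],cv2.COLOR_RGB2GRAY)
s=robot.sense();M=R.from_rotvec(s['ee_rot']).as_matrix();p=s['position']
for a in(0,90,180,270):
    v=np.array([np.cos(np.radians(a)),np.sin(np.radians(a)),0]); 
    print(a,'flange rim px',proj(w,p+M@(.037*v+[0,0,.0043-.017])).round(1),'collar px',proj(w,C-.005*n+M@(.046*v)).round(1))
cv2.imwrite('pics/p12.png',w['pixels'][:,:,::-1])
E
```

```text
position: [0.6468, 0.0085, 0.2186]
wrist_force: [-0.5, 0.8, -0.0]
grip_width: 0.0101
t 24.95 pos [0.6468 0.0085 0.2186] grip 0.0101 F [-0.5  0.8 -0. ]
turn deg [-0.18 -0.07  0.23] | shift first cm [ 0.21  0.09 10.75] | shift after turn [ 0.22  0.05 10.75]
t 25.0 pos [0.6479 0.0082 0.22  ] grip 0.0101 F [ 0.4  0.3 -0.6]
turn deg [-0.35 -0.16  0.29] | shift first cm [ 0.2   0.21 10.9 ] | shift after turn [ 0.23  0.14 10.9 ]
0 flange rim px [385.9 246.4] collar px [372.  193.7]
90 flange rim px [317.8 304.9] collar px [320.  241.5]
180 flange rim px [249.6 246.4] collar px [268.1 193.8]
270 flange rim px [317.7 179.9] collar px [320.1 141.2]
```

View pics/p12.png

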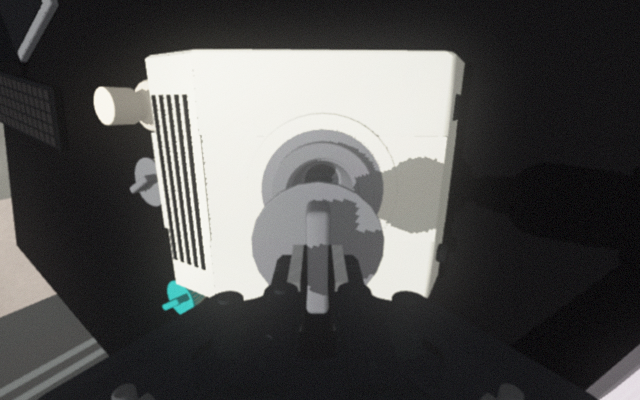

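The flange in the grip is where expected (columns 251–384, top 182). The collar spans about columns 262–384. I check its centre numerically.

Run:
```python
from h import *
g=cv2.cvtColor(cv2.imread('pics/p12.png'),cv2.COLOR_BGR2GRAY).astype(int)
for y in(140,150,158,165,172): print(y,g[y,255:392:2].tolist())
print('col 320',g[120:190,320].tolist())
```

```text
140 [240, 241, 240, 241, 239, 239, 240, 242, 241, 240, 240, 241, 239, 241, 240, 237, 199, 171, 168, 169, 169, 168, 170, 166, 170, 170, 166, 170, 167, 165, 167, 164, 157, 153, 152, 158, 163, 158, 161, 161, 162, 165, 163, 163, 158, 161, 165, 160, 156, 163, 160, 199, 231, 237, 240, 239, 239, 240, 241, 238, 240, 239, 229, 225, 238, 239, 239, 239, 238]
150 [238, 239, 240, 240, 240, 240, 240, 240, 240, 240, 230, 178, 172, 172, 167, 163, 164, 168, 161, 151, 150, 152, 160, 160, 159, 159, 157, 158, 160, 158, 158, 161, 162, 160, 154, 159, 156, 161, 157, 160, 161, 153, 158, 157, 158, 156, 149, 127, 108, 107, 104, 107, 154, 156, 154, 152, 158, 208, 237, 239, 238, 238, 238, 237, 237, 238, 213, 235, 236]
158 [240, 241, 240, 240, 241, 240, 239, 232, 174, 168, 169, 169, 171, 169, 160, 157, 162, 158, 163, 155, 157, 158, 157, 158, 158, 158, 156, 158, 157, 150, 136, 140, 135, 140, 140, 141, 147, 149, 151, 152, 155, 153, 158, 159, 157, 154, 154, 153, 155, 159, 156, 153, 131, 109, 102, 104, 110, 139, 156, 159, 226, 238, 238, 237, 238, 239, 238, 237, 227]
165 [241, 240, 240, 239, 239, 235, 176, 162, 170, 
[... 252 characters left out ...]
8, 238, 235, 238, 238, 236, 239]
172 [240, 240, 239, 239, 221, 167, 167, 166, 166, 167, 168, 164, 158, 159, 157, 157, 158, 153, 152, 123, 103, 98, 88, 88, 88, 91, 75, 74, 75, 77, 70, 72, 72, 74, 68, 71, 71, 71, 69, 74, 105, 145, 143, 128, 129, 125, 140, 150, 151, 152, 154, 154, 153, 152, 154, 156, 153, 117, 98, 101, 101, 102, 108, 161, 192, 157, 159, 160, 160]
col 320 [241, 241, 240, 241, 239, 240, 242, 240, 230, 200, 173, 170, 163, 168, 167, 164, 167, 165, 169, 169, 157, 136, 125, 144, 155, 159, 158, 159, 163, 162, 160, 160, 156, 158, 158, 156, 159, 152, 131, 124, 113, 95, 89, 89, 77, 77, 73, 72, 74, 72, 74, 69, 68, 76, 66, 77, 74, 73, 67, 73, 71, 88, 121, 147, 155, 152, 153, 154, 153, 148]
```

Predicted and seen lip positions agree (centre column about 320.5, top edge row 141–142). I insert, slowing near the seat.

```bash
python3 -m inch '[0,0,0,0.2,0.05,1,0.9, 0,0,0,0,0,1.5,0.9, 0,0,0,0,0,1.5,0.9, 0,0,0,0,0,1.5,0.9, 0,0,0,0,0,1,0.9, 0,0,0,0,0,0,0.9]' | grep -E "pos|width|force"
python3 -m inch '[0,0,0,0,0,0.6,0.9, 0,0,0,0,0,0.6,0.9, 0,0,0,0,0,0.5,0.9, 0,0,0,0,0,0,0.9]' | grep -E "pos|width|force"
python3 - <<'E'
from h import *
n=zin(W); C=np.array([.6280,.0493,.1363])
plan(Rt(W-90,n),C-.0137*n)
E
```

```text
position: [0.6347, 0.036, 0.1607]
wrist_force: [0.5, 0.6, 0.0]
grip_width: 0.0095
position: [0.6306, 0.0429, 0.1442]
wrist_force: [-1.0, 0.2, -1.2]
grip_width: 0.0101
t 26.0 pos [0.6306 0.0429 0.1442] grip 0.0101 F [-1.   0.2 -1.2]
turn deg [-0.12 -0.02  0.06] | shift first cm [-0.2  -0.02  2.4 ] | shift after turn [-0.2  -0.03  2.4 ]
```

```bash
python3 -m inch '[0,0,0,-0.15,0,0.3,0.9, 0,0,0,0,0,0.4,0.9, 0,0,0,0,0,0,0.9]' | grep -E "pos|force"
python3 -m inch '[0,0,0,0,0,0.3,0.9, 0,0,0,0,0,0.3,0.9, 0,0,0,0,0,0,0.9]' | grep -E "pos|force"
python3 -m inch '[0,0,0,0,0,0.2,0.9, 0,0,0,0,0,0.2,0.9, 0,0,0,0,0,0,0.9]' | grep -E "pos|force"
python3 - <<'E'
from h import *
n=zin(W); C=np.array([.6280,.0493,.1363])
plan(Rt(W-90,n),C-.0137*n); print(Rt(W-90,n).T@robot.sense()['wrist_force'])
E
```

```text
position: [0.6288, 0.0473, 0.1391]
wrist_force: [0.1, -0.1, -1.5]
position: [0.6276, 0.0499, 0.1339]
wrist_force: [-0.5, -0.5, -1.4]
position: [0.627, 0.0516, 0.1306]
wrist_force: [-0.4, 0.2, -1.5]
t 26.9 pos [0.627  0.0516 0.1306] grip 0.0098 F [-0.4  0.2 -1.5]
turn deg [-0.17 -0.05  0.07] | shift first cm [-0.07  0.    0.75] | shift after turn [-0.06  0.    0.75]
[0.46294263 0.29398747 1.47443265]
```

```bash
python3 -m inch '[0,0,0,-0.03,0,0.2,0.9, 0,0,0,0,0,0.2,0.9, 0,0,0,0,0,0,0.9]' | grep -E "pos|force"
python3 -m inch '[0,0,0,0,0,0.1,0.9, 0,0,0,0,0,0.1,0.9, 0,0,0,0,0,0,0.9]' | grep -E "pos|force"
python3 -m inch '[0,0,0,0,0,0.1,0.9, 0,0,0,0,0,0,0.9]' | grep -E "pos|force"
python3 - <<'E'
from h import *
n=zin(W); C=np.array([.6280,.0493,.1363])
plan(Rt(W-90,n),C-.0137*n); print(Rt(W-90,n).T@robot.sense()['wrist_force'])
E
```

```text
position: [0.6261, 0.0537, 0.1273]
wrist_force: [-0.0, -0.8, -1.6]
position: [0.6259, 0.0543, 0.1257]
wrist_force: [0.3, -0.4, -1.3]
position: [0.626, 0.0546, 0.1253]
wrist_force: [-0.3, -0.9, 0.9]
t 27.7 pos [0.626  0.0546 0.1253] grip 0.0099 F [-0.3 -0.9  0.9]
turn deg [-0.23 -0.11  0.07] | shift first cm [-0.06  0.03  0.14] | shift after turn [-0.06  0.03  0.14]
[ 0.08401209  0.64683161 -1.13997562]
```

```bash
python3 -m inch '[0,0,0,0,0,0.1,0.9, 0,0,0,0,0,0,0.9]' | grep -E "pos|force"
python3 -m inch '[0,0,0,0,0,0.1,0.9, 0,0,0,0,0,0,0.9]' | grep -E "pos|force"
python3 - <<'E'
from h import *
n=zin(W); C=np.array([.6280,.0493,.1363])
plan(Rt(W-90,n),C-.0137*n); print(Rt(W-90,n).T@robot.sense()['wrist_force'],robot.sense()['wrist_torque'])
E
```

```text
position: [0.626, 0.0546, 0.1253]
wrist_force: [-0.8, -2.0, 5.0]
position: [0.6261, 0.0546, 0.1252]
wrist_force: [-1.5, -5.2, 7.9]
t 28.1 pos [0.6261 0.0546 0.1252] grip 0.0096 F [-1.5 -5.2  7.9]
turn deg [-0.31 -0.18  0.07] | shift first cm [-0.07  0.04  0.13] | shift after turn [-0.07  0.04  0.13]
[-0.39528167  3.49077633 -8.90567156] [-0.55426868  0.40228443  0.28931683]
```

```bash
python3 -m inch '[0,0,0,0,0.1,0.05,0.9, 0,0,0,0,0,0,0.9, 0,0,0,0,0,0,0.9]' | grep -E "pos|force"
python3 - <<'E'
from h import *
n=zin(W); C=np.array([.6280,.0493,.1363])
plan(Rt(W-90,n),C-.0137*n); print(Rt(W-90,n).T@robot.sense()['wrist_force'])
E
python3 -m inch '[0,0,0,-0.05,0,0.15,0.9, 0,0,0,0,0,0.1,0.9, 0,0,0,0,0,0,0.9]' | grep -E "pos|force"
python3 - <<'E'
from h import *
n=zin(W); C=np.array([.6280,.0493,.1363])
plan(Rt(W-90,n),C-.0137*n); print(Rt(W-90,n).T@robot.sense()['wrist_force'])
s=snap('side');w=snap('wrist');t=snap('top'); import pickle; pickle.dump([s,w,t],open('s14.pkl','wb'))
# flange rim extents in wrist image vs prediction
p=C-.0137*n;M=Rt(W-90,n); ss=robot.sense(); Mc=R.from_rotvec(ss['ee_rot']).as_matrix()
F=C-.018*n+.017*n # flange top centre if home
for a in(0,180,270): 
    v=np.array([np.cos(np.radians(a)),np.sin(np.radians(a)),0]); print(a,proj(w,F+M@(.037*v)).round(1),'lip',proj(w,C-.005*n+M@(.046*v)).round(1))
g=cv2.cvtColor(w['pixels'],cv2.COLOR_RGB2GRAY).astype(int)
print(g[140:200:1,320].tolist()); 
y=int(proj(w,F)[1])-15; print(y,g[y,230:410:2].tolist())
E
```

```text
position: [0.6261, 0.0546, 0.1252]
wrist_force: [0.1, -4.4, 7.9]
t 28.4 pos [0.6261 0.0546 0.1252] grip 0.0097 F [ 0.1 -4.4  7.9]
turn deg [-0.46 -0.22  0.1 ] | shift first cm [-0.07  0.05  0.13] | shift after turn [-0.07  0.04  0.13]
[-0.44231664  1.69865042 -8.86801627]
position: [0.6262, 0.0546, 0.1251]
wrist_force: [-0.3, -7.1, 14.6]
t 28.7 pos [0.6262 0.0546 0.1251] grip 0.0099 F [-0.3 -7.1 14.6]
turn deg [-0.56 -0.35  0.08] | shift first cm [-0.08  0.05  0.12] | shift after turn [-0.08  0.05  0.12]
[ -1.74362909   3.19105014 -15.80791127]
0 [383.4 246.2] lip [397.8 243.2]
180 [249.5 246.4] lip [235.  243.4]
270 [316.6 180.8] lip [316.6 162.3]
[181, 166, 142, 109, 108, 112, 111, 111, 107, 112, 107, 108, 110, 108, 111, 105, 111, 108, 111, 111, 98, 81, 70, 77, 82, 95, 96, 102, 100, 104, 102, 101, 103, 106, 102, 106, 103, 105, 102, 102, 98, 84, 72, 92, 100, 96, 105, 101, 103, 99, 101, 99, 96, 99, 97, 96, 104, 99, 101, 93]
231 [107, 110, 106, 108, 110, 111, 105, 101, 105, 101, 101, 105, 106, 100, 100, 100, 101, 104, 98, 101, 100, 101, 102, 103, 97, 102, 100, 99, 101, 102, 99, 99, 98, 99, 98, 99, 98, 98, 96, 104, 101, 101, 96, 98, 96, 91, 91, 89, 75, 62, 58, 53, 56, 57, 56, 57, 56, 59, 61, 62, 52, 63, 59, 70, 84, 91, 92, 76, 68, 84, 93, 96, 82, 65, 78, 63, 58, 56, 59, 74, 85, 66, 62, 63, 58, 55, 57, 65, 61, 64]
```

The stop is hard, with 16 N along the axis and only 3 N sideways. The flange and lip edges are at rows 182 and 162, against 181 and 162 predicted, so the filter is home. I ease the push, release, and withdraw along the axis.

```bash
python3 -m inch '[0,0,0,0,0,-0.2,0.9, 0,0,0,0,0,0,0.9, 0,0,0,0,0,0,1.8, 0,0,0,0,0,0,2.8, 0,0,0,0,0,0,4, 0,0,0,0,0,0,4]' | grep -E "pos|force|width"
python3 -m inch '[0,0,0,0,0,-0.5,4, 0,0,0,0,0,-1,4, 0,0,0,0,0,-2,4, 0,0,0,0,0,-3,4, 0,0,0,0,0,-3,4, 0,0,0,0,0,-3,4, 0,0,0,0,0,-2,4, 0,0,0,0,0,0,4, 0,0,0,0,0,0,4]' | grep -E "pos|force|width"
python3 - <<'E'
from h import *
import pickle
n=zin(W); C=np.array([.6280,.0493,.1363]); M=Rt(W-90,n)
w=snap('wrist');t=snap('top');s=snap('side'); pickle.dump([w,t,s],open('s15.pkl','wb'))
f=lambda d,x,y,a,b,W,H:cv2.resize(d['pixels'][y:y+b,x:x+a,::-1],(W,H),interpolation=cv2.INTER_CUBIC)
F=C-.001*n; print('flange ctr px',proj(w,F),[proj(w,F+M@(.037*np.array(v))).round(1) for v in([1,0,0],[-1,0,0],[0,1,0],[0,-1,0])],'lip',[proj(w,C-.005*n+M@(.046*np.array(v))).round(1) for v in([1,0,0],[-1,0,0],[0,1,0],[0,-1,0])])
q=proj(w,F).astype(int)
cv2.imwrite('pics/p13.png',np.vstack([np.hstack([f(w,q[0]-80,q[1]-60,160,120,480,360),f(s,315,140,100,113,320,360)]),np.hstack([f(t,120,80,400,200,440,220),f(s,230,200,320,200,360,220)])]))
E
```

```text
position: [0.6235, 0.0569, 0.122]
wrist_force: [-0.6, 1.0, -0.1]
grip_width: 0.0401
position: [0.6532, -0.0101, 0.2482]
wrist_force: [0.1, 0.1, -0.6]
grip_width: 0.0397
flange ctr px [317.46207181 183.68654851] [array([355.3, 183.7]), array([279.6, 183.7]), array([317.4, 219.3]), array([317.5, 145.6])] lip [array([363.9, 182.8]), array([271. , 182.7]), array([317.4, 226.2]), array([317.5, 135.5])]
```

No more views, so the last checks are numeric.

Run:
```python
from h import *
import pickle
w,t,s=pickle.load(open('s15.pkl','rb')); o=pickle.load(open('s0.pkl','rb'))
g=cv2.cvtColor(w['pixels'],cv2.COLOR_RGB2GRAY).astype(int)
print('col 305, rows 115-250',g[115:250,302].tolist())
print('row 184 cols 255-380',g[184,255:380].tolist())
print('row 165',g[165,255:380].tolist())
for n,d in(('top',t),('side',s)):
    df=cv2.absdiff(cv2.cvtColor(d['pixels'],cv2.COLOR_RGB2GRAY),cv2.cvtColor(o[n]['pixels'],cv2.COLOR_RGB2GRAY))>45
    df=cv2.morphologyEx(df.astype(np.uint8),cv2.MORPH_OPEN,np.ones((3,3)))
    k,l,st,c=cv2.connectedComponentsWithStats(df)
    print(n,[(st[i].tolist()) for i in range(1,k) if st[i,4]>25])
```

```text
col 305, rows 115-250 [241, 241, 241, 242, 241, 242, 241, 240, 241, 241, 241, 241, 231, 187, 171, 169, 172, 171, 168, 171, 172, 168, 171, 159, 146, 148, 157, 162, 162, 159, 161, 165, 163, 160, 154, 151, 158, 161, 162, 163, 158, 163, 162, 158, 162, 159, 155, 164, 160, 159, 159, 158, 158, 159, 159, 158, 156, 158, 158, 157, 155, 157, 159, 161, 157, 160, 157, 156, 156, 159, 158, 161, 157, 152, 160, 162, 158, 158, 158, 160, 160, 158, 156, 159, 156, 157, 158, 159, 153, 158, 157, 162, 157, 155, 158, 156, 155, 157, 162, 157, 161, 157, 158, 157, 160, 159, 158, 159, 156, 154, 153, 160, 158, 169, 203, 234, 240, 238, 240, 238, 238, 239, 238, 238, 237, 237, 235, 237, 236, 238, 237, 240, 237, 236, 236]
row 184 cols 255-380 [239, 240, 240, 241, 240, 240, 240, 241, 238, 233, 205, 174, 165, 170, 169, 167, 169, 165, 169, 162, 161, 162, 160, 162, 158, 163, 163, 159, 159, 160, 154, 163, 163, 159, 161, 158, 158, 159, 158, 163, 158, 161, 161, 157, 158, 158, 155, 159, 159, 157, 156, 157, 156, 155, 160, 157, 155, 153, 166, 162, 162, 163, 159, 157, 153, 152, 147, 131, 113, 101, 98, 99, 101, 102, 104, 103, 10
[... 1070 characters left out ...]
57], [185, 238, 32, 32, 775], [628, 369, 12, 31, 313], [605, 371, 9, 16, 101], [619, 371, 12, 28, 211], [610, 388, 7, 6, 31], [328, 391, 14, 9, 79]]
side [[9, 0, 40, 12, 426], [154, 0, 29, 25, 455], [81, 0, 443, 161, 20649], [15, 17, 65, 144, 4756], [75, 115, 7, 8, 34], [387, 128, 14, 13, 124], [400, 129, 24, 30, 404], [89, 130, 12, 22, 198], [430, 139, 7, 7, 34], [53, 150, 13, 8, 39], [44, 156, 33, 34, 676], [109, 159, 13, 28, 223], [248, 166, 26, 30, 514], [40, 172, 16, 31, 152], [365, 185, 10, 10, 72], [0, 220, 16, 45, 488], [131, 256, 8, 9, 54], [0, 267, 20, 25, 188], [76, 274, 10, 5, 32], [342, 327, 63, 11, 442], [358, 345, 14, 14, 130], [378, 352, 14, 15, 142], [354, 363, 41, 17, 252]]
```

```bash
python3 -c "
from station import robot
s=robot.sense();print(s['time_s'],s['wrist_force'],abs(s['dq']).max());print(robot.sign_off())"
```

```text
30.5 [-0.67810938  0.14504923 -0.73552607] 0.002364086836045931
the job is handed in; nothing more can be done
None
```

The job is handed in at 30.5 s of robot time; the station gave no verdict.

**Cover:** I squeezed both tabs to their stops while the cover was on the inlet, then lifted it straight off. I set it down under about 9 N of contact in the free end of the tray, tabs up, before releasing. The pictures after release show it lying there, clear of the jar.

**Filter:** I pushed the conical filter in along the inlet axis to a hard stop, 16 N along the axis and about 3 N sideways, then eased off and released it. In the final wrist picture the flange and collar edges lie within about 1–2 px of where they should be when home.

**Left alone:** Comparing start and end pictures, the side view shows no change at the jar, dish or canister. The bottle was behind the arm in the side view. In the top view I found no change at its place.

**Checks that disagreed or fell short:**
- The fingertips sat about 20–30 mm behind the stated TCP, so I set heights by contact and images.
- The inlet position from the wrist camera differed by about 2 mm from the top and side views, so I used the mean.
- The filter's hard stop came 1.3 mm before the predicted depth, within the 4 mm tolerance.
- I could not view a last picture because the 12-picture limit was reached, so the final checks were numeric only.

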